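# Make up two door-hardware kits

## Robot

A 6-joint arm with a two-finger parallel gripper is mounted at the origin on the work surface. World frame = base frame: x ahead of the robot, y to its left, z up, the work surface at z = 0. Lengths are in m, angles in rad, forces in N, time in s.
With the tool pointing down it reaches from about 0.375 to 0.925 m from the base axis. Payload 5.7 kg.
Tool frame: the origin (TCP) lies midway between the tips of the shut fingers; the grasp point (between the pads) lies 19 mm behind it; z points along the fingers, x is the direction in which the jaws open and shut, and the axes are right-handed (so a half turn about z gives the same grasp; the last joint's range is limited). The gripper opens to 88 mm and grips with 3 to 60 N. Pads are 20 mm wide; open, the fingers measure 115 mm over their backs; the gripper's body (75 mm by 178 mm) begins 61 mm behind the grasp point.
Start: joints at [1.029, 0.359, 1.51, -0, 1.272, -0.115], TCP at [0.248, 0.546, 0.223] pointing down, gripper open.
Joint ranges: [-2.97, 2.97], [-1.01, 2.36], [0.21, 2.38], [-0.96, 4.11], [0.2, 2.71], [-2.98, 2.98]. Speed limits (rad/s): [2.39, 2.39, 3.14, 3.14, 3.14, 3.14].

## Interface

Orientations are given as a unit quaternion [x, y, z, w].
In Python, from bench import move_ptp, servo_line, goto_joints, move_gripper, sleep, inverse_kinematics, capture, PlanningError, close_job, spot_in, silhouettes, current_clock, current_joint_pos, current_qvel, current_joint_torque, current_position, current_orientation, current_force, current_torque, current_finger_gap gives the robot as it stands. Calls block until the motion is done:
- move_ptp(position, orientation): joint-space move of the TCP to a pose.
- servo_line(position, orientation=None, rate=0.15, contact_N=None): straight line of the TCP; orientation=None keeps the orientation; rate is the mean speed in m/s. With contact_N (N) it stops when the force on the tool has changed by that much, and returns True; else False.
- goto_joints(angles): joint-space move.
- move_gripper(opening): finger opening in m; the grip force is fixed at half the most; returns when the fingers have stopped.
- sleep(seconds).
- inverse_kinematics(position, orientation): joint angles nearest the present ones, or None.
- capture(name): name is "scene" or "top" or "wrist"; returns a dict with "image" (400x640x3 uint8, blue, green, red), "range_z" (400x640 float32, m along the optical axis (not along the pixel's ray), 0 where there is no reading), "intrinsics" (3x3 intrinsics, pixels), "R" (3x3) and "t" (3): a world point X has camera coordinates R X + t. Camera axes: x right, y down, z forward; pixel columns grow to the right and rows downward; lengths in m; the calibration is good to about 2 mm. A picture is of the moment at which its call begins.
A pose or a line that the arm cannot do raises PlanningError and nothing moves.
- close_job(): hands the job in, once; it reports no verdict.
Trained networks look in the newest picture that a camera, given by its name, has taken for a name from the list of things; names that differ only in an ending like _2 or _b are one class to them, and where a whole thing is asked for, a point or a joint stands for the part that bears it (a point fixed in the world has none). Each returns a list of dicts, best first, with "conf" (0 to 1); they miss things now and then, are a little off and sometimes report something else, mostly with a low value. They report only what shows in the picture. A call takes as long as a camera call. They do not tell look-alikes from the thing itself.
- spot_in(camera, query): "xy" ([column, row] in pixels, amid what is visible of it).
- silhouettes(camera, query): "region" (400x640 bool, what is visible of it) and "xy" ([column, row] in pixels, amid what is visible of it).
Readings, each from a call of its own:
- current_clock(): time.
- current_joint_pos(): joint angles.
- current_qvel(): joint speeds.
- current_joint_torque(): joint torques, N m.
- current_position(): TCP position.
- current_orientation(): TCP orientation.
- current_force(): force on the tool from outside, world axes, zero at the start.
- current_torque(): the same for the moment, N m.
- current_finger_gap(): finger opening in m.
Only numpy, scipy, OpenCV 4.12 (cv2) and the standard library are available. Lean on these libraries where they do the work, as an engineer would, in place of code of your own. Each camera call takes 0.05 s, during which the arm holds its last target.

## Task

Make up two kits: in the red tray, the slide latch whose bolt sticks out in the wide bay and the brass knob in the narrow bay; in the blue tray, the latch whose bolt is drawn in goes in the wide bay, and the black knob and the dark steel pull handle in the narrow cork-lined bay. Set each down gently without dropping, latches flat and the rest upright on the bay floor, and keep each bolt as you found it. Leave the silvery knob where it is.

Things in the scene. Friction and masses are not known exactly. Their poses are not given: they have to be found in the camera images.
- red_tray: Red sheet-metal kit tray, fixed. Outside 139 (x) x 176 (y) mm; walls, divider and floor 3 thick; walls and divider 10 high from the bench. Origin: centre of underside, z up. A divider along y makes a wide bay (74 x 170, centre at x = -29.5 mm) and a narrow bay, floor lined in brown cork (56 x 170, centre at x = +38.5 mm).
- blue_tray: Blue sheet-metal kit tray, fixed. Outside 139 (x) x 176 (y) mm; walls, divider and floor 3 thick; walls and divider 10 high from the bench. Origin: centre of underside, z up. A divider along y makes a wide bay (74 x 170, centre at x = -29.5 mm) and a narrow bay, floor lined in brown cork (56 x 170, centre at x = +38.5 mm).
- latch_out: Slide latch, bolt OUT: tip 22-28 mm beyond the plate's +x end. Black plate 80 (x) x 30 x 4 mm, on it a centred black housing 56 (x) x 24 (y), top 22 up, gripped by its width. Steel bolt, 10 thick, axis 12 up, slides along x; its ball on a stem stands over the housing, top 38 up. Origin: centre of plate's underside; +x: where the bolt comes out; z up. 180 g.
- latch_in: Slide latch, bolt drawn IN: tip 0-4 mm beyond the plate's +x end. Black plate 80 (x) x 30 x 4 mm, on it a centred black housing 56 (x) x 24 (y), top 22 up, gripped by its width. Steel bolt, 10 thick, axis 12 up, slides along x; its ball on a stem stands over the housing, top 38 up. Origin: centre of plate's underside; +x: where the bolt comes out; z up. 180 g.
- bolt_out (a joint): Slide of the bolt in latch_out, m: 0 drawn in (tip flush with the plate's end, ball 14 mm to -x of the middle), 0.028 fully out. Friction of 2 N holds it.
- bolt_in (a joint): Slide of the bolt in latch_in, m: 0 drawn in, 0.028 fully out. Friction of 2 N holds it.
- brass_knob: Yellow brass furniture knob standing on its foot: 28 mm foot, narrow neck, round head 32 mm across from 17 to 29 mm up, flat top at 32 mm. Origin: centre of its foot's underside, z up. About 60 g.
- black_knob: Black plastic furniture knob standing on its foot: 28 mm foot, narrow neck, round head 32 mm across from 17 to 29 mm up, flat top at 32 mm. Origin: centre of its foot's underside, z up. About 60 g.
- steel_knob: Silvery metal furniture knob standing on its foot: 28 mm foot, narrow neck, round head 32 mm across from 17 to 29 mm up, flat top at 32 mm. Origin: centre of its foot's underside, z up. About 60 g. Not wanted in any kit: it stays where it is.
- pull_handle: Dark steel pull handle standing on its two feet like a bridge: a straight bar 92 (x) x 11 (y) x 10 mm, its top 40 mm above the bench, on two 10 mm legs at x = +-40 mm with round feet of 20 mm (100 mm long over the feet). Origin: on the bench plane midway between the feet, z up. About 90 g.
Things that resemble listed ones, but are neither listed nor needed, are in the scene too. Leave any green look-alike of the black_knob alone.

How it is judged:
At the end, for the whole second after the job is handed in: Each part is in its kit bay, released, still, upright within 0.12 rad, origin under 7 mm above the tray's underside: latches within 24 mm of the wide bay's centre line, others 20 mm of the narrow bay's. bolt_out stays above 18 mm, bolt_in below 9 mm; steel_knob moves under 20 mm (x of latch_out in the frame of red_tray between -0.0535 and -0.0055 m and y of latch_out in the frame of red_tray between -0.05 and 0.05 m and z of each of latch_out, brass_knob in the frame of red_tray below 0.007 m and angle between each of latch_out, brass_knob, latch_in, black_knob, pull_handle's own z axis and vertical below 0.12 rad and linear speed of each of latch_out, brass_knob, latch_in, black_knob, pull_handle below 0.02 m/s and x of brass_knob in the frame of red_tray between 0.018 and 0.059 m and y of brass_knob in the frame of red_tray between -0.075 and 0.075 m and x of latch_in in the frame of blue_tray between -0.0535 and -0.0055 m and y of latch_in in the frame of blue_tray between -0.05 and 0.05 m and z of each of latch_in, black_knob, pull_handle in the frame of blue_tray below 0.007 m and x of black_knob in the frame of blue_tray between 0.018 and 0.059 m and y of black_knob in the frame of blue_tray between -0.075 and 0.075 m and x of pull_handle in the frame of blue_tray between 0.018 and 0.059 m and y of pull_handle in the frame of blue_tray between -0.075 and 0.075 m and value of joint bolt_out above 0.018 m and value of joint bolt_in below 0.009 m and distance of steel_knob from where it was at the start of the episode below 0.02 m); the robot touches nothing.
It fails at once if a kit part is dropped or thrown (faster than 0.6 m/s while the fingers do not hold it) ((contact force between the fingers and latch_out below 0.05 N and linear speed of latch_out above 0.6 m/s) or (contact force between the fingers and brass_knob below 0.05 N and linear speed of brass_knob above 0.6 m/s) or (contact force between the fingers and latch_in below 0.05 N and linear speed of latch_in above 0.6 m/s) or (contact force between the fingers and black_knob below 0.05 N and linear speed of black_knob above 0.6 m/s) or (contact force between the fingers and pull_handle below 0.05 N and linear speed of pull_handle above 0.6 m/s)).
It fails at once if the silvery knob is shifted by more than 20 mm (distance of steel_knob from where it was at the start of the episode above 0.02 m).
It also fails if it takes over 115 s, if anything falls off the work surface, if the arm or the gripper's body presses on something with over 40 N, if the wrist force passes 120 N, or if a joint passes its speed limit or range.

## Working session

There is one attempt and no reset: what is moved stays moved. The work goes in short steps, each a Python script; the robot and the scene stay as the last script left them, time stands still between calls to the robot, and variables do not carry over. Pictures are saved under pics/ and viewed, and the job is handed in when it is done.

```bash
ls; mkdir -p pics; python3 - <<'E'
from bench import *
import cv2, numpy as np
for n in ["scene","top","wrist"]:
    c=capture(n); cv2.imwrite(f"pics/{n}0.png",c["image"]); np.savez(f"pics/{n}0.npz",**c)
    print(n,c["intrinsics"].tolist(),c["R"].round(3).tolist(),c["t"].round(3).tolist())
print(current_clock(),current_position(),current_orientation())
E
```

```text
pics
scene [[514.1222128698926, 0.0, 322.31910179209757], [0.0, 514.1222128698926, 197.37862247119898], [0.0, 0.0, 1.0]] [[-0.708, 0.706, 0.004], [0.593, 0.597, -0.541], [-0.384, -0.38, -0.841]] [0.397, -0.262, 1.229]
top [[511.84022471765627, 0.0, 319.2295137412206], [0.0, 511.84022471765627, 193.4862439254992], [0.0, 0.0, 1.0]] [[-0.027, -1.0, -0.016], [-0.988, 0.029, -0.154], [0.155, 0.011, -0.988]] [-0.011, 0.529, 1.212]
wrist [[329.7599724193407, 0.0, 320.5390814967677], [0.0, 329.7599724193407, 198.79851118129724], [0.0, 0.0, 1.0]] [[0.413, 0.911, -0.001], [0.875, -0.397, 0.277], [0.252, -0.115, -0.961]] [-0.6, -0.033, 0.391]
0.15 [0.24814285 0.5457201  0.22202067] [ 8.40831513e-01  5.41296487e-01 -6.16982146e-04  3.14170086e-04]
```

View pics/top0.png

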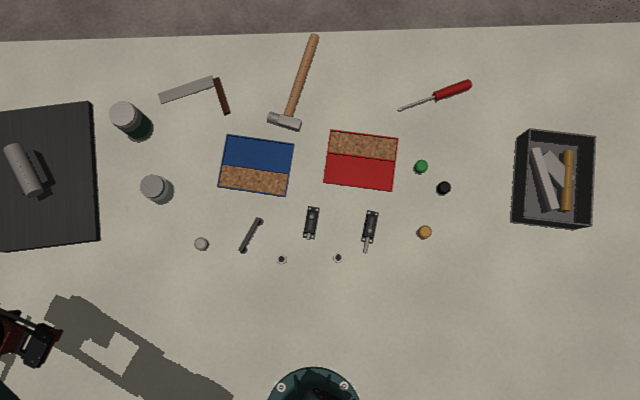

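View pics/scene0.png

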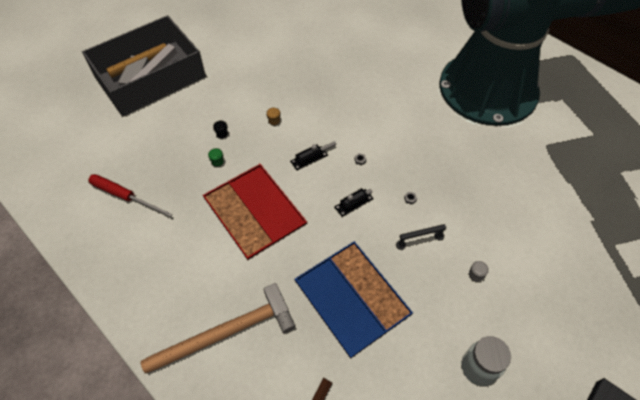

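The top view shows the red tray at (361,160) with its cork bay on the far side and the blue tray at (257,165) with its cork bay on the near side. The latch at (312,222) looks drawn in and the one at (370,228) has its bolt out towards the robot. Brass is at (425,232), black (443,188), green (421,167), silvery (201,244), and the handle (251,235).

```bash
cat > h.py <<'E'
from bench import *
import cv2, numpy as np
def pts(c,mask):
    v,u=np.nonzero(mask&(c["range_z"]>0)); z=c["range_z"][v,u]; K=c["intrinsics"]
    P=np.stack([(u-K[0,2])*z/K[0,0],(v-K[1,2])*z/K[1,1],z],1)
    return (P-c["t"])@c["R"]
def ray(c,u,v,h):
    K=c["intrinsics"]; d=np.array([(u-K[0,2])/K[0,0],(v-K[1,2])/K[1,1],1])@c["R"]
    o=-c["t"]@c["R"]; return o+d*(h-o[2])/d[2]
def proj(c,X):
    p=c["R"]@np.asarray(X)+c["t"]; p=c["intrinsics"]@p; return p[:2]/p[2]
E
python3 - <<'E'
from h import *
c=capture("top")
for q in ["red_tray","blue_tray","latch_out","latch_in","brass_knob","black_knob","steel_knob","pull_handle"]:
    for s in silhouettes("top",q):
        if s["conf"]<.2: continue
        P=pts(c,s["region"]); 
        zt=np.percentile(P[:,2],95)
        r=cv2.minAreaRect(P[:,:2].astype(np.float32)*1000)
        print(q,round(s["conf"],2),np.round(s["xy"]).tolist(),s["region"].sum(),"mean",P.mean(0).round(4),"z95",zt.round(4),"rect",np.round(r[0],1),np.round(r[1],1),round(r[2],1))
img=c["image"][120:270,190:460]; cv2.imwrite("pics/topz.png",cv2.resize(img,None,fx=2.9,fy=2.9,interpolation=cv2.INTER_CUBIC))
E
```

```text
red_tray 0.78 [359.0, 160.0] 3796 mean [ 0.6173 -0.1337  0.0032] z95 0.0095 rect [ 617.7 -134.3] [179.8 141.3] 80.6
blue_tray 0.9 [256.0, 164.0] 3770 mean [0.6127 0.1345 0.0035] z95 0.01 rect [612.6 135.7] [181.1 140.1] 79.7
latch_in 0.65 [310.0, 222.0] 385 mean [ 0.4605 -0.0031  0.0152] z95 0.0264 rect [461.8  -2.4] [30.7 81.6] 78.7
brass_knob 0.7 [425.0, 230.0] 156 mean [ 0.4294 -0.2803  0.0269] z95 0.0341 rect [ 430.8 -282. ] [33.9 34.2] 89.6
black_knob 0.64 [442.0, 187.0] 127 mean [ 0.5368 -0.3327  0.029 ] z95 0.0342 rect [ 537.3 -333.4] [28.  28.6] 15.6
steel_knob 0.57 [201.0, 242.0] 158 mean [0.4156 0.2673 0.0271] z95 0.0344 rect [416.9 271.8] [39.5 30.3] 80.8
pull_handle 0.59 [248.0, 235.0] 198 mean [0.4319 0.1467 0.0326] z95 0.0431 rect [432.6 146.4] [13.3 95.2] 60.4
pull_handle 0.3 [443.0, 188.0] 127 mean [ 0.5358 -0.3336  0.0293] z95 0.0342 rect [ 536.3 -333.8] [28.5 29. ] 18.7
```

View pics/topz.png

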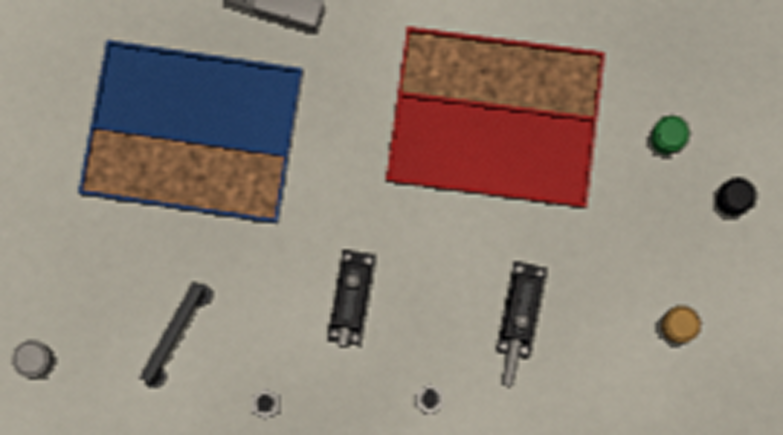

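```bash
cat >> h.py <<'E'
from scipy.spatial.transform import Rotation as Ro
def ori(deg):
    a=np.radians(deg); x=np.array([np.cos(a),np.sin(a),0]); z=np.array([0,0,-1.]); y=np.cross(z,x)
    return Ro.from_matrix(np.stack([x,y,z],1)).as_quat()
def best(p,deg,ref=None):
    # choose among the half-turn variants the one with the smallest |q6|
    o=[]
    for d in (deg,deg+180):
        q=inverse_kinematics(list(p),list(ori(d)))
        if q is not None: o.append((abs(q[5]),d,q))
    return min(o,key=lambda t:t[0]) if o else None
E
python3 - <<'E'
from h import *
for n,p,d in [("latch_in",(.4618,-.0024),78.7),("blue wide",(.642,.13),-10.3),("latch_out",(.45,-.14),78.7),("red w",(.588,-.129),-9.5),("red n",(.655,-.14),-9.5),("brass",(.43,-.281),0),("brass",(.43,-.281),60),("black",(.537,-.334),0),("black",(.537,-.334),135),("handle",(.4326,.1464),60.4),("blue n",(.575,.142),-10.3)]:
    for z in (0.02,0.2):
        for dd in (d,d+180):
            q=inverse_kinematics([*p,z],list(ori(dd))); print(n,z,dd,None if q is None else np.round(q,2))
b=best((.445,-.01,.22),78.7); goto_joints(b[2])
c=capture("wrist"); cv2.imwrite("pics/w1.png",c["image"]); print(current_clock(),current_position(),(-c["R"].T@c["t"]).round(3))
E
```

```text
latch_in 0.02 78.7 [-0.15  0.47  2.   -0.    0.67 -1.53]
latch_in 0.02 258.7 [-0.15  0.47  2.   -0.    0.67  1.61]
latch_in 0.2 78.7 [-0.15  0.18  1.83 -0.    1.13 -1.53]
latch_in 0.2 258.7 [-0.15  0.18  1.83 -0.    1.13  1.61]
blue wide 0.02 -10.3 [ 0.09  0.65  1.56 -0.    0.93  0.27]
blue wide 0.02 169.7 [ 0.09  0.65  1.56 -0.    0.93 -2.87]
blue wide 0.2 -10.3 [ 0.09  0.46  1.41 -0.    1.28  0.27]
blue wide 0.2 169.7 [ 0.09  0.46  1.41 -0.    1.28 -2.87]
latch_out 0.02 78.7 [-0.45  0.48  1.98 -0.    0.68 -1.82]
latch_out 0.02 258.7 [-0.45  0.48  1.98 -0.    0.68  1.32]
latch_out 0.2 78.7 [-0.45  0.2   1.81 -0.    1.14 -1.82]
latch_out 0.2 258.7 [-0.45  0.2   1.81 -0.    1.14  1.32]
red w 0.02 -9.5 [-0.33  0.6   1.69 -0.    0.85 -0.16]
red w 0.02 170.5 [-0.33  0.6   1.69 -0.    0.85  2.98]
red w 0.2 -9.5 [-0.33  0.38  1.53 -0.    1.23 -0.16]
red w 0.2 170.5 [-0.33  0.38  1.53 -0.    1.23  2.98]
red n 0.02 -9.5 [-0.31  0.67  1.52 -0.    0.95 -0.15]
red n 0.02 170.5 None
red n 0.2 -9.5 [-0.31  0.48  1.37 -0.    1.29 -0.15]
red n 0.2 170.5 None
brass 0.02 0 [-0.71  0.52  1.89 -0.    0
[... 530 characters left out ...]
ack 0.2 180 [-0.67  0.42  1.46 -0.    1.25  2.48]
black 0.02 135 None
black 0.02 315 [-0.67  0.63  1.62 -0.    0.9   0.12]
black 0.2 135 None
black 0.2 315 [-0.67  0.42  1.46 -0.    1.25  0.12]
handle 0.02 60.4 [ 0.17  0.47  2.02 -0.    0.66 -0.88]
handle 0.02 240.4 [ 0.17  0.47  2.02 -0.    0.66  2.26]
handle 0.2 60.4 [ 0.17  0.18  1.84 -0.    1.13 -0.88]
handle 0.2 240.4 [ 0.17  0.18  1.84 -0.    1.13  2.26]
blue n 0.02 -10.3 [ 0.13  0.59  1.71 -0.    0.84  0.31]
blue n 0.02 169.7 [ 0.13  0.59  1.71 -0.    0.84 -2.84]
blue n 0.2 -10.3 [ 0.13  0.37  1.56 -0.    1.22  0.31]
blue n 0.2 169.7 [ 0.13  0.37  1.56 -0.    1.22 -2.84]
2.7667 [ 0.44519906 -0.00940648  0.22003151] [0.37  0.006 0.383]
```

View pics/w1.png

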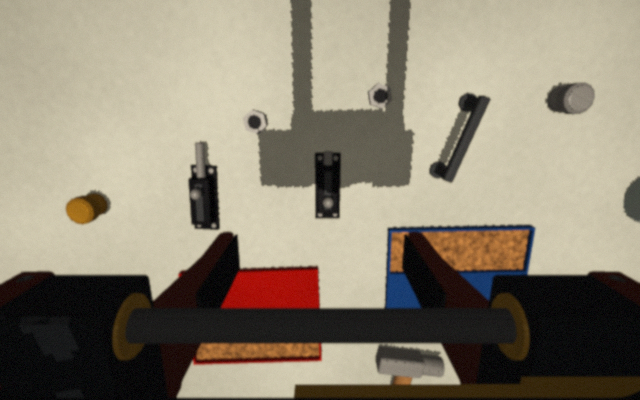

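The wrist view is clear: latch_in is at (328,185) with its bolt tip short, latch_out at (204,190) with its bolt extended to (200,143). Brass is at (85,207), the handle at (460,140) and silvery at (577,97).

```bash
python3 - <<'E'
from h import *
c=capture("wrist"); np.savez("pics/w1.npz",**c)
vis=c["image"].copy()
for q in ["latch_out","brass_knob","steel_knob","pull_handle"]:
    for s in silhouettes("wrist",q):
        if s["conf"]<.2: continue
        P=pts(c,s["region"])
        for lo,hi in ((-.01,.06),(.014,.026),(.034,.06)):
            Q=P[(P[:,2]>lo)&(P[:,2]<hi),:2]
            if len(Q)<8: continue
            r=cv2.minAreaRect(Q.astype(np.float32)*1000)
            print(q,round(s["conf"],2),np.round(s["xy"]).tolist(),(lo,hi),len(Q),"med",np.median(Q,0).round(4),"rect",np.round(r[0],1),np.round(r[1],1),round(r[2],1),"zmax",P[:,2].max().round(4))
# height-map look at latches from range
P=pts(c,np.ones((400,640),bool)); 
for n,cx,cy in (("in",.4618,-.0024),("out",.45,-.14)):
    m=(abs(P[:,0]-cx)<.075)&(abs(P[:,1]-cy)<.03)&(P[:,2]>.003); Q=P[m]
    print(n,len(Q)); 
    r=cv2.minAreaRect(Q[:,:2].astype(np.float32)*1000); print(" all",r)
    H=Q[(Q[:,2]>.017)&(Q[:,2]<.026)]; r=cv2.minAreaRect(H[:,:2].astype(np.float32)*1000); print(" housing",r)
    B=Q[Q[:,2]>.029]; print(" ball",len(B),B.mean(0).round(4) if len(B) else None)
E
```

```text
latch_out 0.76 [205.0, 193.0] (-0.01, 0.06) 1961 med [ 0.4393 -0.1432] rect [ 434.9 -149. ] [ 34.9 106.7] 75.6 zmax 0.0388
latch_out 0.76 [205.0, 193.0] (0.014, 0.026) 1253 med [ 0.442  -0.1444] rect [ 429.6 -145.5] [24.4 93.8] 76.9 zmax 0.0388
latch_out 0.76 [205.0, 193.0] (0.034, 0.06) 81 med [ 0.4356 -0.146 ] rect [ 435.9 -147.2] [10.6 10.1] 15.5 zmax 0.0388
brass_knob 0.92 [86.0, 208.0] (-0.01, 0.06) 970 med [ 0.4292 -0.2758] rect [ 438.3 -287.8] [31.5 52.5] 53.8 zmax 0.0345
brass_knob 0.92 [86.0, 208.0] (0.014, 0.026) 140 med [ 0.427  -0.2696] rect [ 428.8 -274.7] [31.9 16.6] 12.5 zmax 0.0345
steel_knob 0.58 [571.0, 100.0] (-0.01, 0.06) 1125 med [0.4146 0.2593] rect [415.3 265.4] [30.2 28.5] 80.1 zmax 0.0346
steel_knob 0.58 [571.0, 100.0] (0.014, 0.026) 138 med [0.4137 0.2528] rect [413.8 255.7] [10. 28.] 79.7 zmax 0.0346
steel_knob 0.58 [571.0, 100.0] (0.034, 0.06) 12 med [0.4128 0.2665] rect [414.8 263.9] [15.5 22. ] 76.0 zmax 0.0346
pull_handle 0.73 [464.0, 136.0] (-0.01, 0.06) 1675 med [0.4305 0.1472] rect [437.7 152.5] [34.7 99.2] 60.0 zmax 0.043
pull_handle 0.73 [464.0, 136.0] (0.014, 0.026) 82 med [0.4022 0.1611] rect [432.8 143.5] [ 4.5 88.7] 59.9 zmax 0.043
pull_handle 0.73 [464.0, 136.0] (0.034, 0.06) 1111 med [0.4318 0.146 ] rect [434.1 145.8] [11.5 91.6] 60.2 zmax 0.043
in 14241
 all ((460.9229736328125, -8.127471923828125), (62.47927474975586, 94.60386657714844), 81.7591323852539)
 housing ((455.696044921875, -2.639219284057617), (23.881608963012695, 69.03936004638672), 78.61661529541016)
 ball 12682 [ 4.210e-01 -3.000e-04  3.186e-01]
out 1954
 all ((435.6431884765625, -146.45751953125), (33.43080520629883, 108.6949462890625), 81.99594116210938)
 housing ((429.7208251953125, -145.54298400878906), (24.41912269592285, 93.95281219482422), 76.86556243896484)
 ball 96 [ 0.4355 -0.1459  0.036 ]
```

```bash
cat >> h.py <<'E'
def pick(xy,deg,ztip,opening,lift=0.13,hover=0.07):
    move_ptp([*xy,hover],list(ori(deg))); move_gripper(opening)
    servo_line([*xy,ztip],rate=0.12)
    move_gripper(0.0); print("gap",round(current_finger_gap(),4),"t",current_clock())
    servo_line([*xy,ztip+0.02],rate=0.06); 
    servo_line([*xy,lift],rate=0.2); print("gap after lift",round(current_finger_gap(),4),current_force().round(2),"t",current_clock())
def place(xy,deg,ztip,opening,high=0.13,up=0.13,contact=3):
    move_ptp([*xy,high],list(ori(deg)))
    servo_line([*xy,ztip+0.02],rate=0.15); sleep(0.2)
    hit=servo_line([*xy,ztip-0.002],rate=0.03,contact_N=contact)
    print("hit",hit,"tip z",current_position()[2].round(4),"gap",round(current_finger_gap(),4),"F",current_force().round(1),"t",current_clock())
    move_gripper(opening); servo_line([*xy,ztip+0.03],rate=0.06); servo_line([*xy,up],rate=0.2); print("t",current_clock())
E
python3 - <<'E'
from h import *
pick((.4621,-.0035),78.6,.007,.05)
c=capture("wrist"); cv2.imwrite("pics/w2.png",c["image"])
E
```

```text
gap 0.0237 t 5.6167
gap after lift 0.0232 [-1.5   0.27 -2.15] t 6.7667
```

View pics/w2.png

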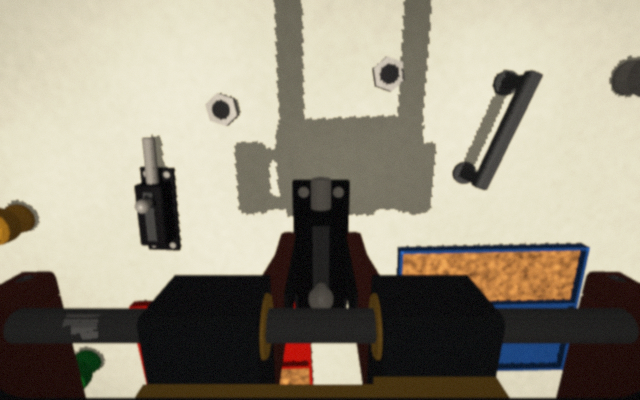

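The latch is held level at (320,250), with its bolt tip flush at (320,183). Placing it now.

```bash
python3 - <<'E'
from h import *
place((.6416,.1304),-10.3,.010,.036)
c=capture("wrist"); cv2.imwrite("pics/w3.png",c["image"]); np.savez("pics/w3.npz",**c)
E
```

```text
hit True tip z 0.0104 gap 0.0236 F [-0.1  0.8  4.3] t 10.0417
t 11.725
```

View pics/w3.png

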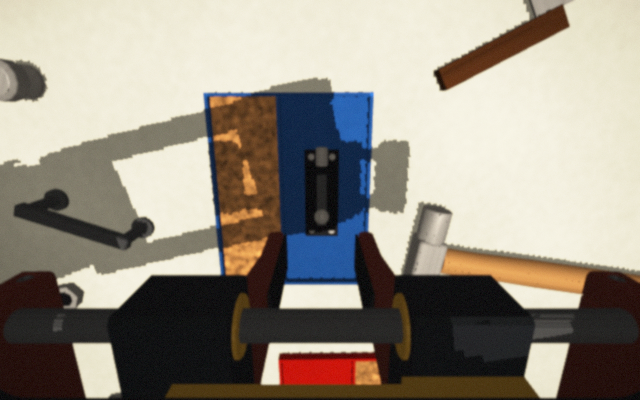

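latch_in sits flat in the blue wide bay at (321,190). Next is latch_out.

```bash
python3 - <<'E'
from h import *
c=dict(np.load("pics/top0.npz")); print(ray(c,370,226,.015))
cw=dict(np.load("pics/w1.npz")); print(ray(cw,204,197,.012), proj(cw,(.4482,-.1498,.004)))
pick((.4482,-.1490),76.9,.007,.055)
c=capture("wrist"); cv2.imwrite("pics/w4.png",c["image"])
E
```

```text
[ 0.44744138 -0.14887952  0.015     ]
[ 0.44612023 -0.14753938  0.012     ] [204.95634486 197.17774256]
gap 0.0239 t 15.3667
gap after lift 0.0236 [ 0.59  0.04 -3.13] t 16.5167
```

View pics/w4.png

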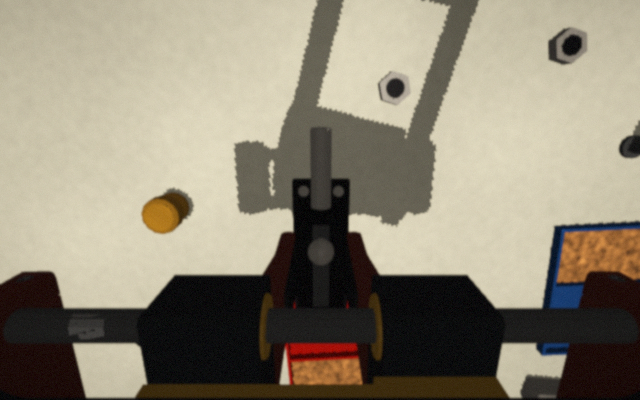

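latch_out is held level with its bolt still out (tip at (320,130)). Placing it in the red wide bay.

```bash
python3 - <<'E'
from h import *
place((.5873,-.1374),-9.4,.010,.036)
c=capture("wrist"); cv2.imwrite("pics/w5.png",c["image"]); np.savez("pics/w5.npz",**c)
for q in ["brass_knob","black_knob"]:
  for s in silhouettes("wrist",q):
    print(q,round(s["conf"],2),np.round(s["xy"]))
E
```

```text
hit True tip z 0.0103 gap 0.0239 F [-0.5  0.1  4.7] t 19.6583
t 21.3417
black_knob 0.87 [306. 376.]
black_knob 0.82 [352. 348.]
```

View pics/w5.png

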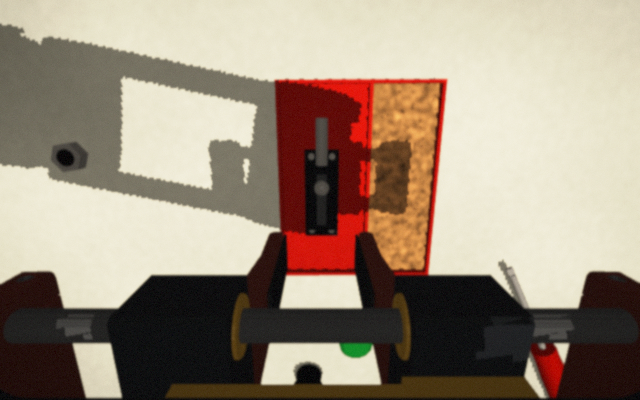

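latch_out sits in the red wide bay at (321,190) with its bolt out. I'll locate the knobs' tops more closely next.

```bash
python3 - <<'E'
from h import *
for f,locs in (("top0",{"brass":(.43,-.281),"black":(.537,-.334),"green":(.59,-.28)}),("w1",{"brass":(.43,-.281)}),("scene0",{"brass":(.43,-.281),"black":(.537,-.334),"green":(.59,-.28)})):
    c=dict(np.load(f"pics/{f}.npz")); P=pts(c,np.ones((400,640),bool))
    for n,(x,y) in locs.items():
        Q=P[(abs(P[:,0]-x)<.03)&(abs(P[:,1]-y)<.03)&(P[:,2]>.029)&(P[:,2]<.05)]
        if len(Q): print(f,n,len(Q),Q.mean(0).round(4),np.ptp(Q,0).round(4),((Q.max(0)+Q.min(0))/2).round(4))
E
```

```text
top0 brass 92 [ 0.4302 -0.2804  0.0317] [0.029  0.0292 0.0116] [ 0.4301 -0.2805  0.0348]
top0 black 87 [ 0.5381 -0.3348  0.0318] [0.0294 0.0277 0.0069] [ 0.5367 -0.3349  0.0325]
top0 green 93 [ 0.5926 -0.2812  0.0321] [0.0282 0.0285 0.0087] [ 0.5929 -0.2811  0.0334]
w1 brass 569 [ 0.4301 -0.2807  0.0318] [0.0303 0.0306 0.0055] [ 0.4305 -0.2815  0.0318]
scene0 brass 97 [ 0.4346 -0.2818  0.0315] [0.0307 0.0296 0.0062] [ 0.4351 -0.2824  0.0321]
scene0 black 107 [ 0.5433 -0.3349  0.0316] [0.0304 0.0293 0.0063] [ 0.543  -0.3363  0.0322]
scene0 green 131 [ 0.5985 -0.2815  0.0316] [0.0291 0.0311 0.0062] [ 0.5982 -0.2824  0.0321]
```

```bash
python3 - <<'E'
from h import *
pick((.4303,-.2808),-9.4,.010,.06)
place((.6557,-.1406),-9.4,.013,.044)
c=capture("wrist"); cv2.imwrite("pics/w6.png",c["image"]); np.savez("pics/w6.npz",**c)
E
```

```text
gap 0.031 t 24.175
gap after lift 0.0305 [ 0.52  0.69 -0.99] t 25.3083
hit True tip z 0.0132 gap 0.0307 F [0.2 0.9 3.1] t 27.9667
t 29.6417
```

View pics/w6.png

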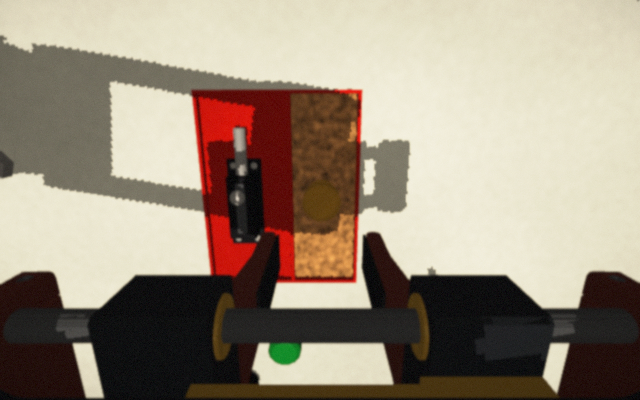

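Brass is in the red cork bay at (320,202). Next is the handle.

```bash
python3 - <<'E'
from h import *
pick((.4338,.1460),60.2,.020,.045)
c=capture("wrist"); cv2.imwrite("pics/w7.png",c["image"])
place((.5795,.1692),-10.3,.023,.030)
c=capture("wrist"); cv2.imwrite("pics/w8.png",c["image"]); np.savez("pics/w8.npz",**c)
cv2.imwrite("pics/w78.png",np.hstack([cv2.resize(cv2.imread("pics/w7.png"),(400,250)),cv2.resize(c["image"],(400,250))]))
E
```

```text
gap 0.0109 t 32.4833
gap after lift 0.0106 [-0.22 -0.01 -0.63] t 33.5667
hit True tip z 0.0231 gap 0.0105 F [-0.   0.7  2.8] t 36.3
t 38.0
```

View pics/w78.png

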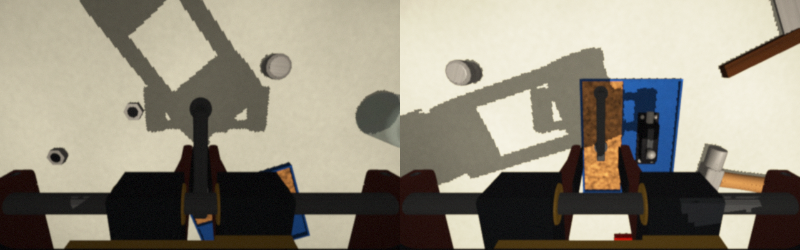

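The handle stands in the blue cork bay (right half, near (600,122)). Last is the black knob, with the jaws set across the line to the green one.

```bash
python3 - <<'E'
from h import *
pick((.5381,-.3346),-45.5,.010,.055)
place((.5650,.0895),-10.3,.013,.044,up=.22)
c=capture("wrist"); cv2.imwrite("pics/w9.png",c["image"]); np.savez("pics/w9.npz",**c)
move_ptp([.42,.0,.3],list(ori(0)))
E
```

```text
gap 0.0309 t 41.65
gap after lift 0.0307 [-0.25 -0.21 -1.11] t 42.7833
hit True tip z 0.0136 gap 0.0309 F [-0.8 -0.1  4.1] t 45.9667
t 48.0833
```

View pics/w9.png

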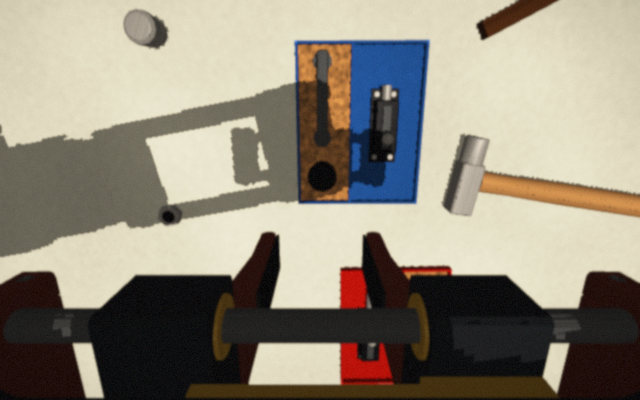

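Everything is in its bay: the black knob is at (322,177) and the handle at (322,97). I'll check the final poses from the top camera.

```bash
python3 - <<'E'
from h import *
import itertools
move_ptp([.25,.5,.25],list(ori(60)))
c=capture("top"); cv2.imwrite("pics/top1.png",c["image"][110:290,180:470].repeat(2,0).repeat(2,1)); 
tr={}
for q,ax in (("red_tray",0),("blue_tray",180)):
    s=silhouettes("top",q)[0]; P=pts(c,s["region"]); r=cv2.minAreaRect(P[:,:2].astype(np.float32)*1000); print(q,r)
for q in ["latch_out","latch_in","brass_knob","black_knob","steel_knob","pull_handle"]:
    for s in silhouettes("top",q):
        if s["conf"]<.25: continue
        P=pts(c,s["region"]); 
        for n,(cx,cy,a) in {"red":(617.7,-134.3,-9.4),"blue":(612.6,135.7,169.7)}.items():
            t=np.radians(a); d=P[:,:2]*1000-[cx,cy]; L=d@np.array([[np.cos(t),-np.sin(t)],[np.sin(t),np.cos(t)]])
            m=np.median(L,0)
            if abs(m[0])<75 and abs(m[1])<90: print(q,round(s["conf"],2),n,"mid",m.round(1),"lo",L.min(0).round(0),"hi",L.max(0).round(0),"z95",np.percentile(P[:,2],96).round(4))
        if q=="steel_knob": print(q,P.mean(0).round(4),np.round(s["xy"]))
print(current_clock())
E
```

```text
red_tray ((617.0887451171875, -133.64840698242188), (175.8193817138672, 140.16429138183594), 79.63681030273438)Traceback (most recent call last):
  File "<stdin>", line 7, in <module>
IndexError: list index out of range
```

View pics/top1.png

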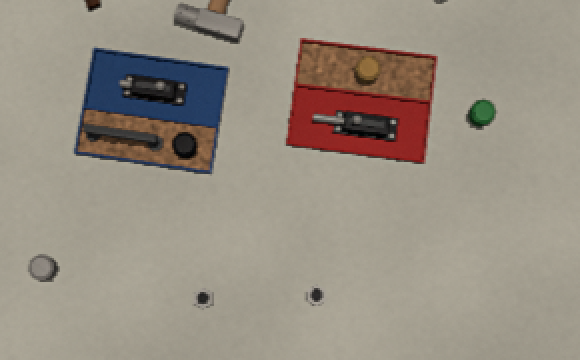

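The layout is right. The drawn-in bolt's tip at (122,83) shows a little, so I'll measure both bolts and check the numbers.

```bash
python3 - <<'E'
from h import *
c=capture("top"); c0=dict(np.load("pics/top0.npz")); w=dict(np.load("pics/w9.npz")); w1=dict(np.load("pics/w1.npz"))
T={"red":(617.4,-134,-9.8),"blue":(612.6,135.7,169.7)}
def loc(P,n):
    cx,cy,a=T[n]; t=np.radians(a); d=P[:,:2]*1000-[cx,cy]
    return np.c_[d@np.array([[np.cos(t),-np.sin(t)],[np.sin(t),np.cos(t)]]),P[:,2]*1000]
for name,cam in (("top",c),("w9",w)):
  for n in T:
    L=loc(pts(cam,np.ones((400,640),bool)),n)
    I=L[(abs(L[:,0])<65)&(abs(L[:,1])<84)&(L[:,2]<60)]
    W=I[(I[:,0]<2)&(I[:,2]>8)]; B=W[W[:,2]>33]
    if name=="w9" and n=="red": continue
    H=W[W[:,2]>19]
    print(name,n,"latch x",W[:,0].min().round(1),W[:,0].max().round(1),"y",W[:,1].min().round(1),W[:,1].max().round(1),"housing+ y",H[:,1].min().round(1),H[:,1].max().round(1),"ball",len(B),B.mean(0).round(1) if len(B) else None)
    N=I[(I[:,0]>12)&(I[:,2]>26)]
    for lo,hi in ((-85,31),(31,85)) if n=="blue" else ((-85,85),):
        K=N[(N[:,1]>lo)&(N[:,1]<hi)]; print("   narrow",len(K),"lo",K.min(0).round(1),"hi",K.max(0).round(1),"zmed",np.median(K[:,2]).round(1))
for f,cam in (("before",c0),("after",c)):
    P=pts(cam,np.ones((400,640),bool)); Q=P[(abs(P[:,0]-.416)<.03)&(abs(P[:,1]-.268)<.03)&(P[:,2]>.029)]; print("steel",f,Q.mean(0).round(4))
z=[cv2.resize(c["image"][125:200,215:300],None,fx=4.5,fy=4.5,interpolation=cv2.INTER_CUBIC),cv2.resize(w["image"][35:210,290:432],(382,338),interpolation=cv2.INTER_CUBIC)]
z[0]=cv2.resize(z[0],(382,338)); cv2.imwrite("pics/chk.png",np.hstack(z)); print(current_clock())
E
```

```text
top red latch x -64.3 -2.0 y -84.0 78.1 housing+ y -35.9 54.5 ball 19 [-32.5   4.8  38. ]
   narrow 131 lo [ 19.2 -16.3  26.1] hi [50.7 14.4 41.3] zmed 33.8
top blue latch x -65.0 1.2 y -83.8 83.7 housing+ y -39.3 28.8 ball 17 [-26.5  12.1  38.2]
   narrow 178 lo [ 34.9 -71.8  34.8] hi [46.9 19.7 50.3] zmed 42.2
   narrow 132 lo [25.6 37.4 26.6] hi [56.8 69.  40. ] zmed 34.0
w9 blue latch x -63.6 1.6 y -84.0 40.4 housing+ y -41.0 29.2 ball 109 [-27.4  11.8  39.5]
   narrow 1068 lo [ 34.5 -72.3  40.1] hi [44.7 19.4 45.9] zmed 43.3
   narrow 667 lo [24.3 37.9 26. ] hi [54.8 69.4 37.5] zmed 34.9
steel before [0.4153 0.2675 0.0322]
steel after [0.4154 0.2681 0.0319]
51.025
```

View pics/chk.png

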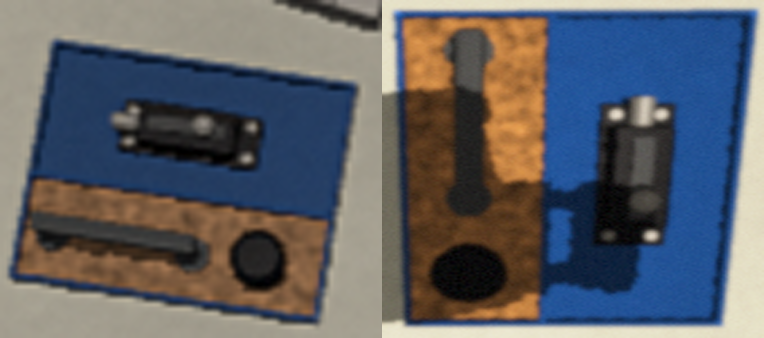

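```bash
python3 - <<'E'
from bench import *
close_job(); print(current_clock())
E
```

```text
the job is handed in; nothing more can be done
the job is handed in; nothing more can be done
```

Both kits are made up and the job is handed in, at about 51 s of the 115 s allowed. Each part was lowered until contact before release, and no grip slipped.

Last camera checks, in tray coordinates (no verdict was reported):

| Part | Tray, bay | Position, x, y (mm) | Other reading |
|---|---|---|---|
| latch_out | red, wide | about -31, -8 | bolt out about 26 mm |
| brass_knob | red, narrow | about 35, -1 | top about 34 mm up, standing on the floor |
| latch_in | blue, wide | about -27, 0 | bolt out about 1–2 mm |
| pull_handle | blue, narrow | about 40, -26 | top about 42–43 mm up, standing on the floor |
| black_knob | blue, narrow | about 40, 53 | top about 34–35 mm up, standing on the floor |

The silvery knob shows a shift under 1 mm, and the green look-alike was left alone.

One check failed: the network did not find the blue tray in the last top picture. I used its pose measured at the start instead, since the tray is fixed. The depth readings for height may be up to 3 mm high.

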